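# Reset a tubing pump's sprung pressure arm and hold it off its pawl

## Robot

A 6-joint arm with a two-finger parallel gripper is mounted at the origin on the work surface; the furniture and walls round the work are solid. World frame = base frame: x ahead of the robot, y to its left, z up, the work surface at z = 0. Lengths are in m, angles in rad, forces in N, time in s.
With the tool pointing down it reaches from about 0.25 to 0.775 m from the base axis. Payload 4 kg.
Tool frame: the origin (TCP) lies at the very end of the fingers, on their centre line; the grasp point (between the pads) lies 19 mm behind it; z points along the fingers, y is the line along which they close (so a half turn about z gives the same grasp; the last joint's range is limited). The gripper opens to 85 mm and grips with 20 to 120 N. Pads are 22 mm wide; open, the fingers measure 114 mm over their backs; the gripper's body (76 mm by 85 mm) begins 54 mm behind the grasp point. The pads swing forward as they close: fully open they stand 13 mm farther back than shut.
Start: joints at [1.028, 0.087, 1.371, -0, 1.684, -0.103], TCP at [0.234, 0.498, 0.231] pointing down, gripper open.
Joint ranges: [-3.1, 3.1], [-0.76, 2.03], [0.27, 2.55], [-1.08, 4.22], [0.17, 2.65], [-2.57, 2.57]. Speed limits (rad/s): [2.79, 2.79, 3.14, 3.14, 3.14, 3.14].

## Interface

Orientations are given as [roll, pitch, yaw] about the fixed x, y, z axes, in that order (R = Rz(yaw) Ry(pitch) Rx(roll)).
In Python, from rig import arm gives the robot as it stands.
- The arm moves only by the shell command python3 -m crank 'ROWS'. ROWS is a JSON object whose one key "rows" holds a list of rows, each an object of numbers: "rx", "ry", "rz": the turn, a rotation vector about the tool's x, y, z in units of 5 degrees (1.0 is 5 degrees); "tx", "ty", "tz": the shift along the tool's x, y, z in units of 40 mm (1.0 is 40 mm); "gripper": the opening, from -1 (shut) to 1 (fully open). A call has exactly 5 rows; each row shifts and turns the commanded pose from where the row before left it, along the tool's axes as they then stand; what a row does not reach is not made up. A row lasts 1/10 s, in which the tool goes at most 50 mm and 8.59 degrees, less where a joint would pass 70% of its speed; a pose out of reach is approached as far as the arm can. A call is refused whole if a number of a shift passes 1 or a number of a turn 1, either way. A call with a gripper value outside its range is refused whole. The fingers move at their own pace and stop on an object; the grip force is fixed at half the most. Time passes only in rows, so rows that do not move let the fingers close, or fill a call up. It gives the time, the measured TCP pose, the force, the opening and the grip force at its end, in the units of the state.
- arm.get_state(): the state, without advancing time (a new reading comes with each control period).
- arm.grab_frame(name): name is "side" or "top" or "wrist"; returns a dict with "frame" (400x640x3 uint8, red, green, blue), "intrinsics" (3x3 intrinsics, pixels), "D" ([k1, k2, p1, p2, k3] as OpenCV has them; the pictures are not rectified), "rvec" (rotation vector, rad) and "tvec" (3), from world to camera coordinates, as OpenCV has them. Camera axes: x right, y down, z forward; pixel columns grow to the right and rows downward; lengths in m; the calibration is good to about 2 mm. A picture is of the moment at which its call begins. There is no depth.
- arm.finish_job(): hands the job in; it is judged then, once.
The state is a dict: "time_s": time; "qpos": joint angles; "qvel": joint speeds; "joint_torque": joint torques, N m; "tool_pos": TCP position; "orientation": TCP orientation; "wrist_force": force on the tool from outside, world axes, zero at the start; "torque": the same for the moment, N m; "finger_gap": finger opening in m; "finger_force": force on a finger pad.
Only numpy, scipy, OpenCV 4.12 (cv2) and the standard library are available. Lean on these libraries where they do the work, as an engineer would, in place of code of your own. Each camera call takes 0.05 s, during which the arm holds its last target. There are 200 camera calls.

## Task

The tubing pump's pressure arm is latched too far open for the thin tubing that goes in next. Twist the spring-return pawl knob clockwise to its stop so that the arm springs right in to the rotor, let the knob go so that it turns back, then push the arm's upright paddle back until the pawl clicks in behind the first ratchet tooth. Finish while still holding the arm there with the fingers, a little past that first click so that the spring's load is off the pawl but short of the second click, and leave the reagent bottle and the beaker alone: I shall then tighten the pivot screw.

Things in the scene. Friction and masses are not known exactly. Their poses are not given: they have to be found in the camera images.
- pump: white bench tubing pump with grey deck, 200 (x) x 235 (y) x 70 mm high, fixed; origin at the centre of its underside, x to its rear, y to its left, z up; front panel with dial faces -x. On the deck: four-roller rotor (68 mm across, 29 mm high) front right, the tensioner arm behind it, the pawl knob at the left edge, two tube guides 20 mm high at the front edge
- tension_arm (a joint): sprung arm on an upright pivot, rad: 0 = fully in, shoe at the rotor; grows as the paddle is pushed to the pump's rear. Spring drives it to 0: 3.3 N at the paddle at 0, 5.6 N at 0.28. Pushed back it clicks past teeth at about 0.185, 0.375, 0.565; let go, it rests on the pawl at 0.175, 0.365, 0.55. Starts on the second or third tooth. 0.28 is midway between clicks 1 and 2
- pawl_knob (a joint): spring-return knob with the pawl on its shaft, rad: 0 = at rest, pawl in the teeth; grows clockwise from above; stop at 0.70. Springs back by itself (0.06 N m at 0, 0.14 at the stop; about 0.25 to pull the pawl from a loaded tooth). From 0.18 on the pawl is clear and the arm springs in; it moves up to 0.16 as the arm clicks past a tooth
- knob_grip (a point): point on the knob's axis, 10 mm below the top of its upright grip bar; turns with the knob. Its x axis runs along the bar (black plastic, 42 mm long, 13 mm thick, 24 mm high) towards the pawl nose, z up. The bar stands on a round skirt 38 mm across, whose top is 13 mm below this point, 33 mm above the deck
- paddle_mid (a point): middle of the upright black paddle at the arm's free end, 145 mm from the pivot, 19 mm below the paddle's top; swings with the arm. The paddle is 12 mm thick along this point's x (+x = push back), 26 mm wide along its y (the arm runs to the pivot along +y), and stands free from 20 mm to 64 mm above the deck
- pivot_point (a point): fixed point on the arm's pivot axis at deck height (70 mm above the worktop), orientation as the pump; the pivot screw's hexagon head above it tops out 44 mm over the deck; a steel ratchet disc 100 mm across turns with the arm round it, its three saw teeth on the rim by the pawl
- paddle_home (a point): fixed point where point paddle_mid lies when the arm is fully in; pushed midway between the first and second click, the paddle stands 40 mm from here
- reagent_bottle: brown reagent bottle with black cap, 58 mm across, 106 mm high; origin at the centre of its underside; a bystander
- beaker: low glass beaker, 53 mm across, 56 mm high; origin at the centre of its underside; a bystander

How it is judged:
By the outcome, as a careful person would: the job done as asked, in the order asked, and still so for the second after the job is handed in, while the arm keeps its last pose, push and grip.
It also fails if it takes over 51 s, if anything falls off the work surface, if the arm or the gripper's body presses on something with over 40 N, if the wrist force passes 120 N, or if a joint passes its speed limit or range.

## Working session

There is one attempt and no reset: what is moved stays moved. The work goes in short steps, Python scripts to look and compute and a shell command to move; the robot and the scene stay as the last step left them, time stands still between calls to the robot, and variables do not carry over. Pictures are saved under pics/ and viewed, at most 10 in all, crops included, and the job is handed in when it is done.

```bash
mkdir -p pics; ls
python3 - <<'E'
from rig import arm
import cv2,numpy as np
for n in("side","top"):
    f=arm.grab_frame(n);cv2.imwrite(f"pics/{n}0.png",f["frame"][:,:,::-1]);np.savez(f"{n}0.npz",**f)
    R=cv2.Rodrigues(np.array(f["rvec"]))[0];print(n,-R.T@np.array(f["tvec"]).ravel(),R[2])
print(arm.get_state())
E
```

```text
pics
side [ 0.79028981 -0.32893609  0.83698058] [-0.23262357  0.39935151 -0.88679459]
top [0.41963952 0.00975293 0.91882986] [ 1.89622178e-01 -3.73714683e-04 -9.81857062e-01]
{'time_s': 0.1, 'qpos': array([ 1.02788999e+00,  8.79330836e-02,  1.37216909e+00,  1.62401233e-05,
        1.68360617e+00, -1.03135059e-01]), 'qvel': array([-0.0016677 , -0.00217801, -0.00279584,  0.00067814, -0.00078847,
        0.00085549]), 'joint_torque': array([ 2.06216930e-03, -3.53013504e+01, -3.14218676e+01, -1.02743402e-04,
        7.92766776e-03, -1.39001591e-05]), 'tool_pos': array([0.2339268 , 0.49725641, 0.2301943 ]), 'orientation': array([-3.13948987e+00, -2.33869773e-04,  2.70182294e+00]), 'wrist_force': array([0.59164867, 0.04183102, 0.03028386]), 'torque': array([-0.00451375, -0.00077359, -0.03403365]), 'finger_force': 0.0, 'finger_gap': 0.0855763317133368}
```

View pics/side0.png

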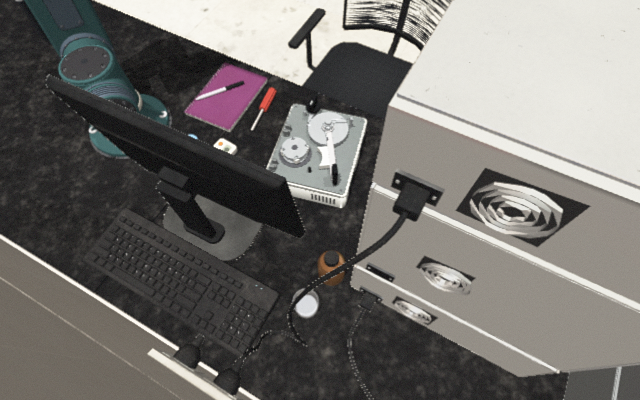

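View pics/top0.png

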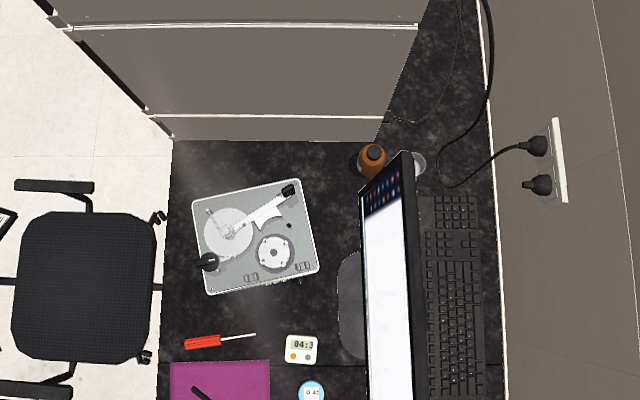

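The side view shows the pump around (320,155), with the paddle black at (334,173) and the monitor in front. The top view shows the pump corners at about (192,210), (297,178), (318,270), (210,294), the knob at (208,261) and the paddle at (289,190). The bottle is at (372,158), with the beaker hidden behind the monitor at (418,163).

```bash
cat > h.py <<'E'
import cv2,numpy as np
def load(n): return dict(np.load(n))
def ray(f,uv):
    R=cv2.Rodrigues(np.array(f["rvec"]))[0];t=np.array(f["tvec"]).ravel()
    p=cv2.undistortPoints(np.array(uv,float).reshape(-1,1,2),np.array(f["intrinsics"]),np.array(f["D"])).reshape(-1,2)
    return -R.T@t,np.c_[p,np.ones(len(p))]@R
def onz(f,uv,z):
    c,d=ray(f,uv); return c+d*((z-c[2])/d[:,2])[:,None]
def proj(f,P): return cv2.projectPoints(np.array(P,float).reshape(-1,1,3),np.array(f["rvec"]),np.array(f["tvec"]),np.array(f["intrinsics"]),np.array(f["D"]))[0].reshape(-1,2)
E
python3 - <<'E'
from h import *
f=load("top0.npz");g=load("side0.npz")
a=cv2.resize(f["frame"][165:305,180:330,::-1],None,fx=4,fy=4,interpolation=2)
b=cv2.resize(g["frame"][85:215,255:375,::-1],None,fx=4,fy=4,interpolation=2)
cv2.imwrite("pics/topc.png",a);cv2.imwrite("pics/sidec.png",b)
hsv=cv2.cvtColor(f["frame"],cv2.COLOR_RGB2HSV)
m=((hsv[...,2]>90)&(hsv[...,1]<60)).astype(np.uint8)
w=np.zeros_like(m);w[165:310,180:335]=1
cs=cv2.findContours(m*w,0,2)[0];c=max(cs,key=cv2.contourArea)
r=cv2.minAreaRect(c);bx=cv2.boxPoints(r);print(bx,onz(f,bx,.07))
E
```

```text
[[181.00003 165.     ]
 [295.57626 143.00137]
 [320.8547  274.6599 ]
 [206.27847 296.65854]] [[0.65783037 0.30043605 0.07      ]
 [0.70756607 0.05705007 0.07      ]
 [0.43116738 0.00167554 0.07      ]
 [0.38505638 0.23109515 0.07      ]]
```

View pics/topc.png

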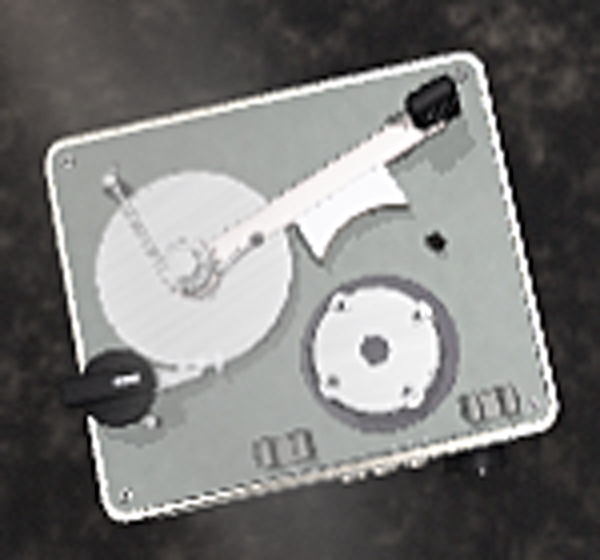

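View pics/sidec.png

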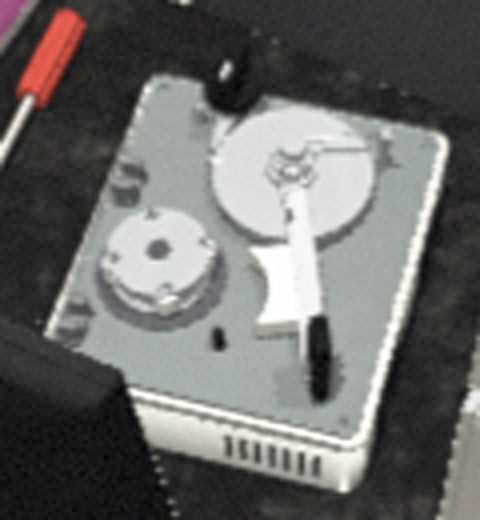

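Run:
```python
from h import *
f=load("top0.npz");g=load("side0.npz")
np.set_printoptions(precision=4,suppress=True)
T=lambda *p:np.array(p)/4.+[180,165]; S=lambda *p:np.array(p)/4.+[255,85]
C=onz(f,[T(47,148),T(476,52),T(558,422),T(108,522)],.07);print("corners top",C)
print("edges",[np.linalg.norm(C[i]-C[(i+1)%4]) for i in range(4)],"ctr",C.mean(0))
e=(C[0]-C[1])+(C[3]-C[2]);print("pump y dir deg",np.degrees(np.arctan2(e[1],e[0]))-90)
e=(C[0]-C[3])+(C[1]-C[2]);print("pump x dir deg",np.degrees(np.arctan2(e[1],e[0])))
print("skirt",onz(f,[T(121,388)],.103),"bar left/right top",onz(f,[T(62,392),T(148,380)],.126))
print("disc ctr z.095?",onz(f,[T(195,270)],.09), "pivot top",onz(f,[T(197,268)],.114))
print("paddle top",onz(f,[T(433,98)],.134), "rotor",onz(f,[T(374,349)],.099))
print("side: paddle top",onz(g,[S(317,322)],.134),"pivot",onz(g,[S(291,172)],.114),"rotor",onz(g,[S(159,249)],.099),"corner",onz(g,[S(148,75),S(447,137),S(357,443)],.07))
print("knob bar top side",onz(g,[S(235,62)],.126))
b=onz(f,[(374,150)],.106);print("bottle",b,"beaker",onz(f,[(418,163)],.056),onz(g,[(308,303)],.05),onz(g,[(332,258)],.106))
print("monitor top edge", onz(f,[(360,190),(405,152)],.3))
```

```text
corners top [[0.5779 0.2719 0.07  ]
 [0.6307 0.0485 0.07  ]
 [0.4394 0.0044 0.07  ]
 [0.3874 0.2297 0.07  ]]
edges [np.float64(0.22950383071872568), np.float64(0.1962635944570352), np.float64(0.23123078804119632), np.float64(0.19514217407612433)] ctr [0.5088 0.1386 0.07  ]
pump y dir deg 13.154806346031407
pump x dir deg 12.726309641644997
skirt [[0.4529 0.2179 0.103 ]] bar left/right top [[0.4497 0.2403 0.126 ]
 [0.4559 0.1993 0.126 ]]
disc ctr z.095? [[0.5126 0.1868 0.09  ]] pivot top [[0.5109 0.1807 0.114 ]]
paddle top [[0.5918 0.066  0.134 ]] rotor [[0.4735 0.095  0.099 ]]
side: paddle top [[0.5946 0.0733 0.134 ]] pivot [[0.5269 0.1701 0.114 ]] rotor [[0.4797 0.0943 0.099 ]] corner [[0.3916 0.226  0.07  ]
 [0.5851 0.2713 0.07  ]
 [0.6346 0.0488 0.07  ]]
knob bar top side [[0.4621 0.219  0.126 ]]
bottle [[ 0.6817 -0.1051  0.106 ]] beaker [[ 0.6695 -0.2069  0.056 ]] [[ 0.6778 -0.1964  0.05  ]] [[ 0.6843 -0.1059  0.106 ]]
monitor top edge [[ 0.5554 -0.055   0.3   ]
 [ 0.6164 -0.126   0.3   ]]
```

```bash
python3 -m crank '{"rows":[{"tx":-0.8,"ty":-0.4},{"tx":-0.8,"ty":-0.4},{"tx":-0.8,"ty":-0.4},{"tx":-0.8,"ty":-0.4},{"tx":-0.8,"ty":-0.4}]}'
python3 -m crank '{"rows":[{"tx":-0.8,"ty":-0.4},{"tx":-0.8,"ty":-0.4},{"tx":-0.8,"ty":-0.4},{"tx":-0.8,"ty":-0.4},{"tx":-0.8,"ty":-0.4}]}'
python3 -m crank '{"rows":[{"rz":1,"gripper":0.1},{"rz":1,"gripper":0.1},{"rz":1,"gripper":0.1},{"rz":1,"gripper":0.1},{"rz":1,"gripper":0.1}]}'
python3 -m crank '{"rows":[{"rz":1,"gripper":0.1},{"rz":1,"gripper":0.1},{"rz":1,"gripper":0.1},{"rz":1,"gripper":0.1},{"rz":1,"gripper":0.1}]}'
python3 - <<'E'
from rig import arm
from h import *
s=arm.get_state();print(s["tool_pos"],s["orientation"],s["finger_gap"],s["time_s"])
f=arm.grab_frame("wrist");np.savez("w1.npz",**f);cv2.imwrite("pics/w1.png",f["frame"][:,:,::-1])
E
```

```text
[0.2339268  0.49725641 0.2301943 ] [-3.13948987e+00 -2.33869773e-04  2.70182294e+00] 0.0855763317133368 0.1invalid input at $.rows[0]: expected keys rx, ry, rz, tx, ty, tz, gripper
invalid input at $.rows[0]: expected keys rx, ry, rz, tx, ty, tz, gripper
invalid input at $.rows[0]: expected keys rx, ry, rz, tx, ty, tz, gripper
invalid input at $.rows[0]: expected keys rx, ry, rz, tx, ty, tz, gripper
```

View pics/w1.png

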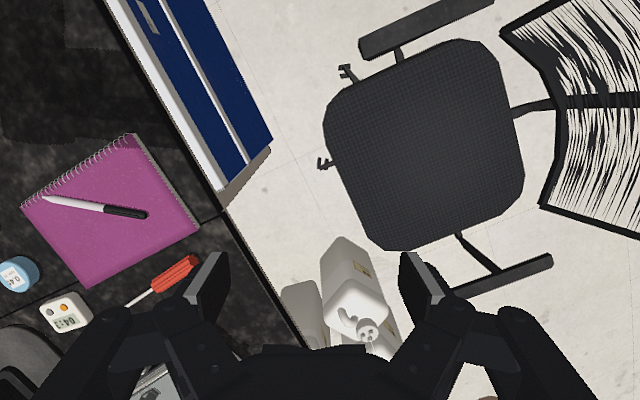

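All keys are required in each row, so nothing moved. The wrist view shows only the floor and the fingers at (205,290) and (420,290).

```bash
python3 -m crank '{"rows":[{"rx":0,"ry":0,"rz":0,"tx":-0.8,"ty":-0.4,"tz":0,"gripper":0.1},{"rx":0,"ry":0,"rz":0,"tx":-0.8,"ty":-0.4,"tz":0,"gripper":0.1},{"rx":0,"ry":0,"rz":0,"tx":-0.8,"ty":-0.4,"tz":0,"gripper":0.1},{"rx":0,"ry":0,"rz":0,"tx":-0.8,"ty":-0.4,"tz":0,"gripper":0.1},{"rx":0,"ry":0,"rz":0,"tx":-0.8,"ty":-0.4,"tz":0,"gripper":0.1}]}'
python3 -m crank '{"rows":[{"rx":0,"ry":0,"rz":0,"tx":-0.8,"ty":-0.4,"tz":0,"gripper":0.1},{"rx":0,"ry":0,"rz":0,"tx":-0.8,"ty":-0.4,"tz":0,"gripper":0.1},{"rx":0,"ry":0,"rz":0,"tx":-0.8,"ty":-0.4,"tz":0,"gripper":0.1},{"rx":0,"ry":0,"rz":0,"tx":-0.8,"ty":-0.4,"tz":0,"gripper":0.1},{"rx":0,"ry":0,"rz":0,"tx":-0.8,"ty":-0.4,"tz":0,"gripper":0.1}]}'
python3 -m crank '{"rows":[{"rx":0,"ry":0,"rz":1,"tx":0,"ty":0,"tz":0,"gripper":0.1},{"rx":0,"ry":0,"rz":1,"tx":0,"ty":0,"tz":0,"gripper":0.1},{"rx":0,"ry":0,"rz":1,"tx":0,"ty":0,"tz":0,"gripper":0.1},{"rx":0,"ry":0,"rz":1,"tx":0,"ty":0,"tz":0,"gripper":0.1},{"rx":0,"ry":0,"rz":1,"tx":0,"ty":0,"tz":0,"gripper":0.1}]}'
python3 -m crank '{"rows":[{"rx":0,"ry":0,"rz":1,"tx":0,"ty":0,"tz":0,"gripper":0.1},{"rx":0,"ry":0,"rz":1,"tx":0,"ty":0,"tz":0,"gripper":0.1},{"rx":0,"ry":0,"rz":1,"tx":0,"ty":0,"tz":0,"gripper":0.1},{"rx":0,"ry":0,"rz":1,"tx":0,"ty":0,"tz":0,"gripper":0.1},{"rx":0,"ry":0,"rz":1,"tx":0,"ty":0,"tz":0,"gripper":0.1}]}'
python3 - <<'E'
from rig import arm
from h import *
s=arm.get_state();print(s["tool_pos"],s["orientation"],s["finger_gap"],s["time_s"])
f=arm.grab_frame("wrist");np.savez("w1.npz",**f);cv2.imwrite("pics/w2.png",f["frame"][:,:,::-1])
E
```

```text
time_s: 0.65
tool_pos: [0.3454, 0.3559, 0.231]
orientation: [-3.141, -0.0, 2.702]
wrist_force: [0.5, -0.0, -0.0]
finger_gap: 0.0469
finger_force: 0.0
time_s: 1.15
tool_pos: [0.4561, 0.2153, 0.231]
orientation: [-3.141, -0.0, 2.702]
wrist_force: [0.7, 0.5, -0.0]
finger_gap: 0.0468
finger_force: 0.0
time_s: 1.65
tool_pos: [0.4554, 0.2165, 0.2308]
orientation: [-3.141, -0.0, 2.262]
wrist_force: [0.6, 0.6, 0.2]
finger_gap: 0.0471
finger_force: 0.0
time_s: 2.15
tool_pos: [0.4554, 0.2166, 0.2309]
orientation: [-3.141, -0.0, 1.825]
wrist_force: [0.2, -0.8, 0.1]
finger_gap: 0.0468
finger_force: 0.0
[0.4553773  0.21657369 0.23086739] [-3.14073639e+00 -5.48782436e-06  1.82548980e+00] 0.04675470669765089 2.15
```

View pics/w2.png

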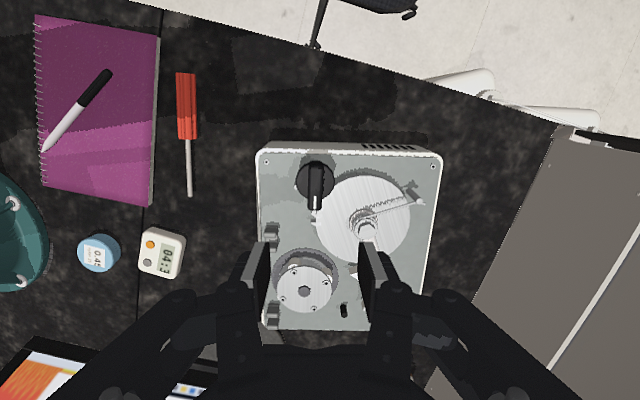

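The wrist view shows the knob skirt centred near (315,180), with the bar running straight down the image from about (316,163) to (315,205), so it is almost aligned with the tool.

Run:
```python
from h import *
np.set_printoptions(precision=4,suppress=True)
f=load("w1.npz");im=f["frame"].astype(int)
m=(im.max(2)<45).astype(np.uint8);w=np.zeros_like(m);w[155:212,285:345]=1
c=max(cv2.findContours(m*w,0,2)[0],key=cv2.contourArea);print(cv2.boundingRect(c))
print("skirt",onz(f,[(315,181)],.103))
P=onz(f,[(316,163),(315,206)],.126);d=P[1]-P[0];print(P,P.mean(0),np.linalg.norm(d),np.degrees(np.arctan2(d[1],d[0])))
a=cv2.resize(f["frame"][145:265,255:445,::-1],None,fx=4,fy=4,interpolation=2);cv2.imwrite("pics/w2c.png",a)
print("pivot",onz(f,[(368,226)],.114),"rotor",onz(f,[(304,291)],.099))
print("corners",onz(f,[(257,150),(442,153)],.07))
```

```text
(298, 161, 35, 49)
skirt [[0.4545 0.2226 0.103 ]]
[[0.4496 0.2443 0.126 ]
 [0.4586 0.2063 0.126 ]] [0.4541 0.2253 0.126 ] 0.03904154551526033 -76.60100673019632
pivot [[0.5143 0.195  0.114 ]] rotor [[0.4748 0.097  0.099 ]]
corners [[0.3906 0.2309 0.07  ]
 [0.5776 0.2767 0.07  ]]
```

View pics/w2c.png

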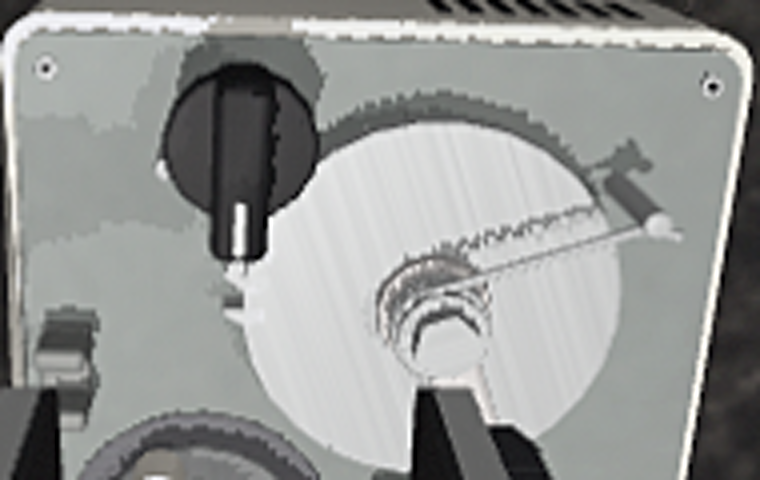

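The crop shows the bar's top face from about (243,68) to (240,250), skirt centre (240,143), and the pawl nose at (237,300) beside the disc. I will go down and grip.

```bash
python3 -m crank '{"rows":[{"rx":0,"ry":0,"rz":0.25,"tx":0.13,"ty":0,"tz":0.7,"gripper":0.1},{"rx":0,"ry":0,"rz":0,"tx":0,"ty":0,"tz":0.7,"gripper":0.1},{"rx":0,"ry":0,"rz":0,"tx":0,"ty":0,"tz":0.7,"gripper":0.1},{"rx":0,"ry":0,"rz":0,"tx":0,"ty":0,"tz":0.6,"gripper":0.1},{"rx":0,"ry":0,"rz":0,"tx":0,"ty":0,"tz":0.35,"gripper":0.1}]}'
python3 -m crank '{"rows":[{"rx":0,"ry":0,"rz":0,"tx":0,"ty":0,"tz":0,"gripper":-1},{"rx":0,"ry":0,"rz":0,"tx":0,"ty":0,"tz":0,"gripper":-1},{"rx":0,"ry":0,"rz":0,"tx":0,"ty":0,"tz":0,"gripper":-1},{"rx":0,"ry":0,"rz":0,"tx":0,"ty":0,"tz":0,"gripper":-1},{"rx":0,"ry":0,"rz":0,"tx":0,"ty":0,"tz":0,"gripper":-1}]}'
```

```text
time_s: 2.7
tool_pos: [0.4528, 0.2212, 0.1066]
orientation: [-3.137, 0.0, 1.809]
wrist_force: [0.1, -0.4, 0.3]
finger_gap: 0.0471
finger_force: 0.0
time_s: 3.2
tool_pos: [0.455, 0.222, 0.1108]
orientation: [3.139, -0.0, 1.807]
wrist_force: [-0.4, -0.6, 2.7]
finger_gap: 0.0112
finger_force: 61.8
```

```bash
python3 -m crank '{"rows":[{"rx":0,"ry":0,"rz":0.8,"tx":0,"ty":0,"tz":0,"gripper":-1},{"rx":0,"ry":0,"rz":0.8,"tx":0,"ty":0,"tz":0,"gripper":-1},{"rx":0,"ry":0,"rz":0.8,"tx":0,"ty":0,"tz":0,"gripper":-1},{"rx":0,"ry":0,"rz":0.8,"tx":0,"ty":0,"tz":0,"gripper":-1},{"rx":0,"ry":0,"rz":0.8,"tx":0,"ty":0,"tz":0,"gripper":-1}]}'
python3 -c "
from rig import arm
print(arm.get_state()['torque'])"
python3 -m crank '{"rows":[{"rx":0,"ry":0,"rz":0.8,"tx":0,"ty":0,"tz":0,"gripper":-1},{"rx":0,"ry":0,"rz":0.8,"tx":0,"ty":0,"tz":0,"gripper":-1},{"rx":0,"ry":0,"rz":0.8,"tx":0,"ty":0,"tz":0,"gripper":-1},{"rx":0,"ry":0,"rz":0.8,"tx":0,"ty":0,"tz":0,"gripper":-1},{"rx":0,"ry":0,"rz":0.6,"tx":0,"ty":0,"tz":0,"gripper":-1}]}'
python3 -c "
from rig import arm
print(arm.get_state()['torque'])"
```

```text
time_s: 3.7
tool_pos: [0.4551, 0.2218, 0.1108]
orientation: [3.139, -0.001, 1.456]
wrist_force: [-0.9, -0.2, 2.5]
finger_gap: 0.0115
finger_force: 61.6
[-0.09605123  0.14182397  0.08547204]
time_s: 4.2
tool_pos: [0.455, 0.2218, 0.1109]
orientation: [3.139, -0.002, 1.125]
wrist_force: [-1.1, -0.8, 3.3]
finger_gap: 0.0114
finger_force: 61.7
[-0.12544364  0.1498205   0.13187757]
```

```bash
python3 -m crank '{"rows":[{"rx":0,"ry":0,"rz":0.4,"tx":0,"ty":0,"tz":0,"gripper":-1},{"rx":0,"ry":0,"rz":0.4,"tx":0,"ty":0,"tz":0,"gripper":-1},{"rx":0,"ry":0,"rz":0.2,"tx":0,"ty":0,"tz":0,"gripper":-1},{"rx":0,"ry":0,"rz":0,"tx":0,"ty":0,"tz":0,"gripper":-1},{"rx":0,"ry":0,"rz":0,"tx":0,"ty":0,"tz":0,"gripper":-1}]}'
python3 -c "
from rig import arm
from h import *
print(arm.get_state()['torque'])
f=arm.grab_frame('top');np.savez('top1.npz',**f)
cv2.imwrite('pics/top1.png',cv2.resize(f['frame'][165:305,180:330,::-1],None,fx=4,fy=4,interpolation=2))"
```

```text
time_s: 4.7
tool_pos: [0.4551, 0.2218, 0.1108]
orientation: [3.139, -0.001, 1.043]
wrist_force: [-1.1, -1.7, 5.8]
finger_gap: 0.0118
finger_force: 66.8
[-0.2958766   0.19415976  1.28855099]
```

View pics/top1.png

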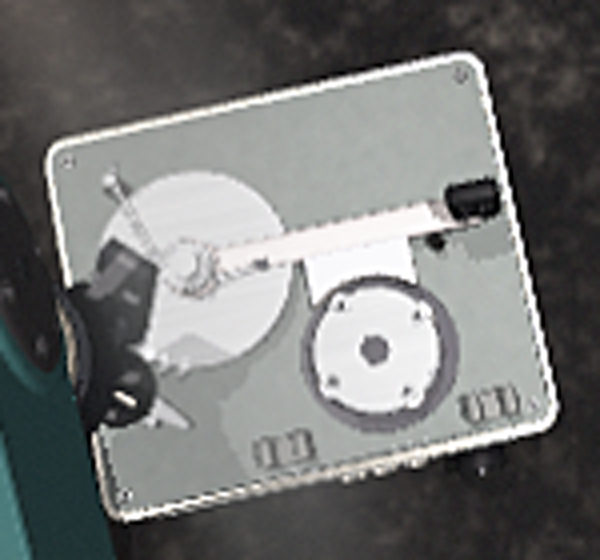

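The knob is at its stop (torque 1.3 N m). The arm is fully in, with the shoe at the rotor and the paddle at crop (472,198). I will now let go.

```bash
python3 -m crank '{"rows":[{"rx":0,"ry":0,"rz":0,"tx":0,"ty":0,"tz":0,"gripper":0.4},{"rx":0,"ry":0,"rz":0,"tx":0,"ty":0,"tz":0,"gripper":0.4},{"rx":0,"ry":0,"rz":0,"tx":0,"ty":0,"tz":0,"gripper":0.4},{"rx":0,"ry":0,"rz":0,"tx":0,"ty":0,"tz":0,"gripper":0.4},{"rx":0,"ry":0,"rz":0,"tx":0,"ty":0,"tz":0,"gripper":0.4}]}'
python3 -m crank '{"rows":[{"rx":0,"ry":0,"rz":0,"tx":0,"ty":0,"tz":-0.5,"gripper":0.4},{"rx":0,"ry":0,"rz":0,"tx":0,"ty":0,"tz":-0.7,"gripper":0.4},{"rx":0,"ry":0,"rz":0,"tx":0,"ty":0,"tz":-0.7,"gripper":0.4},{"rx":0,"ry":0,"rz":0,"tx":0,"ty":0,"tz":-0.7,"gripper":0.4},{"rx":0,"ry":0,"rz":0,"tx":0,"ty":0,"tz":0,"gripper":0.4}]}'
python3 - <<'E'
from rig import arm
from h import *
np.set_printoptions(precision=4,suppress=True)
f=load("top1.npz");T=lambda *p:np.array(p)/4.+[180,165]
P=onz(f,[T(448,181),T(496,176)],.134);print("paddle top rear edge",P,np.linalg.norm(P[0]-P[1]))
print("top mid",onz(f,[T(473,192)],.134))
f=arm.grab_frame("wrist");np.savez("w3.npz",**f);cv2.imwrite("pics/w3.png",f["frame"][:,:,::-1])
s=arm.get_state();print(s["tool_pos"],s["orientation"])
E
```

```text
time_s: 5.25
tool_pos: [0.454, 0.2215, 0.1089]
orientation: [-3.141, 0.001, 1.039]
wrist_force: [-0.5, -0.0, -0.6]
finger_gap: 0.0597
finger_force: 0.0
time_s: 5.75
tool_pos: [0.4564, 0.2224, 0.2183]
orientation: [3.136, -0.007, 1.039]
wrist_force: [-0.1, -0.2, -0.4]
finger_gap: 0.0598
finger_force: 0.0
paddle top rear edge [[0.5513 0.058  0.134 ]
 [0.5539 0.0351 0.134 ]] 0.023030681307825675
top mid [[0.5461 0.046  0.134 ]]
[0.4554 0.2221 0.2157] [ 3.1384 -0.004   1.0392]
```

View pics/w3.png

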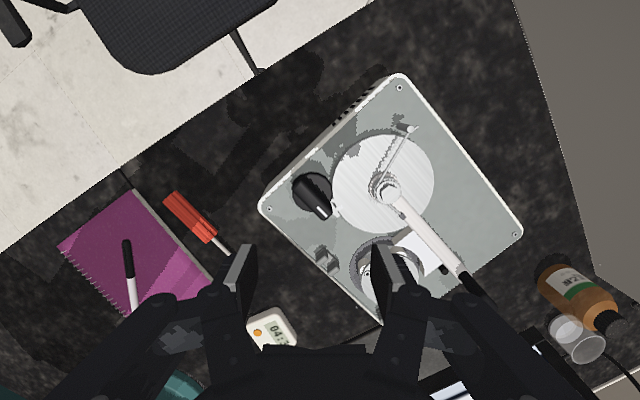

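Wrist view: the arm is in, with the shoe at the rotor at (410,260). The knob at (313,193) is back, its bar pointing at the disc rim. The paddle is at (477,285), partly behind a finger, and the bottle and beaker are at (580,295) and (577,335). I will check monitor clearance while turning back.

```bash
python3 -m crank '{"rows":[{"rx":0,"ry":0,"rz":-0.9,"tx":0,"ty":0,"tz":0,"gripper":0.1},{"rx":0,"ry":0,"rz":-0.9,"tx":0,"ty":0,"tz":0,"gripper":0.1},{"rx":0,"ry":0,"rz":-0.9,"tx":0,"ty":0,"tz":0,"gripper":0.1},{"rx":0,"ry":0,"rz":-0.9,"tx":0,"ty":0,"tz":0,"gripper":0.1},{"rx":0,"ry":0,"rz":-0.9,"tx":0,"ty":0,"tz":0,"gripper":0.1}]}'
python3 -m crank '{"rows":[{"rx":0,"ry":0,"rz":-0.9,"tx":0,"ty":0,"tz":0,"gripper":0.1},{"rx":0,"ry":0,"rz":-0.9,"tx":0,"ty":0,"tz":0,"gripper":0.1},{"rx":0,"ry":0,"rz":-0.9,"tx":0,"ty":0,"tz":0,"gripper":0.1},{"rx":0,"ry":0,"rz":-0.9,"tx":0,"ty":0,"tz":0,"gripper":0.1},{"rx":0,"ry":0,"rz":-0.6,"tx":0,"ty":0,"tz":0,"gripper":0.1}]}'
python3 - <<'E'
from rig import arm
from h import *
np.set_printoptions(precision=4,suppress=True)
f=load("top0.npz");g=load("side0.npz")
for a,b in (((405,152),(287,170)),((360,190),(303,235))):
    c1,d1=ray(f,[a]);c2,d2=ray(g,[b]);d1=d1[0];d2=d2[0]
    s,r=np.linalg.lstsq(np.c_[d1,-d2],c2-c1,rcond=None)[:2];print((c1+s[0]*d1+c2+s[1]*d2)/2,r)
f=arm.grab_frame("wrist");np.savez("w4.npz",**f)
E
```

```text
time_s: 6.3
tool_pos: [0.4534, 0.2214, 0.211]
orientation: [-3.138, 0.002, 1.435]
wrist_force: [-0.5, 0.3, -0.2]
finger_gap: 0.0473
finger_force: 0.0
time_s: 6.8
tool_pos: [0.4534, 0.2214, 0.211]
orientation: [-3.138, 0.0, 1.801]
wrist_force: [-0.7, 0.2, 1.2]
finger_gap: 0.0472
finger_force: 0.0
[ 0.5992 -0.1058  0.37  ] [0.0002]
[ 0.6029 -0.0798  0.0771] [0.]
```

```bash
python3 -m crank '{"rows":[{"rx":0,"ry":0,"rz":0,"tx":-0.96,"ty":0.26,"tz":0,"gripper":0.1},{"rx":0,"ry":0,"rz":0,"tx":-0.96,"ty":0.26,"tz":0,"gripper":0.1},{"rx":0,"ry":0,"rz":0,"tx":-0.96,"ty":0.26,"tz":0,"gripper":0.1},{"rx":0,"ry":0,"rz":0,"tx":-0.96,"ty":0.26,"tz":0,"gripper":0.1},{"rx":0,"ry":0,"rz":0,"tx":-0.96,"ty":0.26,"tz":0,"gripper":0.1}]}'
python3 - <<'E'
from rig import arm
from h import *
np.set_printoptions(precision=4,suppress=True)
f=arm.grab_frame("wrist");np.savez("w5.npz",**f);a=f["frame"];
print(arm.get_state()["tool_pos"],proj(f,[(.547,.046,.134),(.547,.046,.09),(.513,.187,.114)]))
m=(a.max(2)<45).astype(np.uint8);n,l,st,ce=cv2.connectedComponentsWithStats(m);print([ (s,c) for s,c in zip(st,ce) if s[4]>60 and s[1]<260][1:12])
cv2.imwrite("pics/w5.png",cv2.resize(a[100:300,200:460,::-1],None,fx=3,fy=3,interpolation=2))
E
```

```text
time_s: 7.35
tool_pos: [0.5481, 0.045, 0.2115]
orientation: [-3.139, -0.001, 1.798]
wrist_force: [0.9, 0.5, -0.6]
finger_gap: 0.0469
finger_force: 0.0
[0.5506 0.0392 0.211 ] [[313.5063 203.8091]
 [313.6093 187.8519]
 [311.467    4.7145]]
[(array([     0,      0,    582,    400, 100142], dtype=int32), array([273.9396, 227.4708])), (array([298, 155,   8,  10,  64], dtype=int32), array([301.8906, 159.4375])), (array([299, 250,  16,  16, 102], dtype=int32), array([306.5294, 256.3725]))]
```

View pics/w5.png

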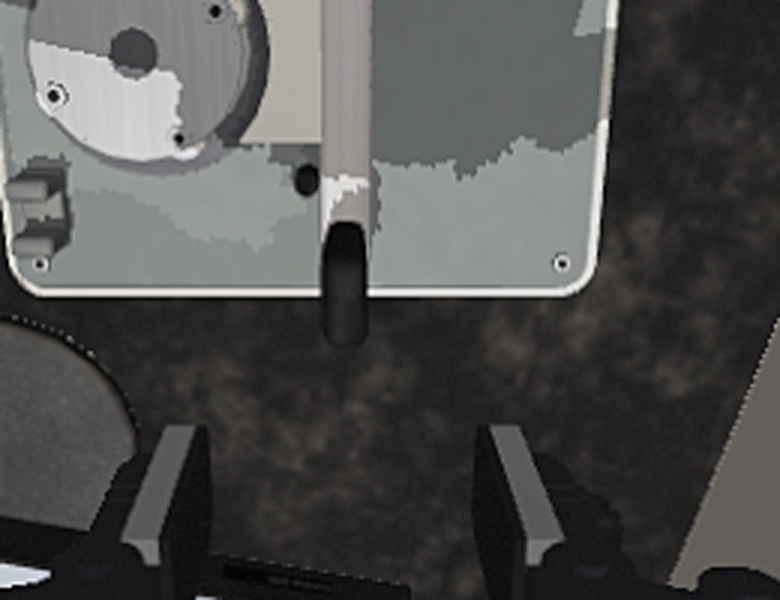

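The paddle's top face spans about crop (322–368, 262–345), centre px (315,201). The arm lies parallel to the fingers' plane, so the yaw is right, and the fingers are clear.

Run:
```python
from rig import arm
from h import *
np.set_printoptions(precision=4,suppress=True)
f=load("w5.npz");P=onz(f,[(315,201.3),(315,187),(315,215)],.134);print(P)
s=arm.get_state();p=s["tool_pos"];y=s["orientation"][2];d=P[0]-p
print(p,y,"tx",(d[0]*np.cos(y)+d[1]*np.sin(y))/.04,"ty",(d[0]*np.sin(y)-d[1]*np.cos(y))/.04)
```

```text
[[0.5477 0.0483 0.134 ]
 [0.545  0.0598 0.134 ]
 [0.5503 0.037  0.134 ]]
[0.5506 0.0392 0.211 ] 1.791868917157288 tx 0.2396442780973047 ty -0.02196610005181695
```

```bash
python3 -m crank '{"rows":[{"rx":0,"ry":0,"rz":0,"tx":0.15,"ty":0,"tz":0.5,"gripper":0.1},{"rx":0,"ry":0,"rz":0,"tx":0,"ty":0,"tz":0.6,"gripper":0.1},{"rx":0,"ry":0,"rz":0,"tx":0,"ty":0,"tz":0.6,"gripper":0.1},{"rx":0,"ry":0,"rz":0,"tx":0,"ty":0,"tz":0.6,"gripper":0.1},{"rx":0,"ry":0,"rz":0,"tx":0,"ty":0,"tz":0.35,"gripper":0.1}]}'
python3 -m crank '{"rows":[{"rx":0,"ry":0,"rz":0,"tx":0,"ty":0,"tz":0,"gripper":0.1},{"rx":0,"ry":0,"rz":0,"tx":0,"ty":0,"tz":0,"gripper":-1},{"rx":0,"ry":0,"rz":0,"tx":0,"ty":0,"tz":0,"gripper":-1},{"rx":0,"ry":0,"rz":0,"tx":0,"ty":0,"tz":0,"gripper":-1},{"rx":0,"ry":0,"rz":0,"tx":0,"ty":0,"tz":0,"gripper":-1}]}'
```

```text
time_s: 7.9
tool_pos: [0.5447, 0.0524, 0.1034]
orientation: [-3.136, -0.002, 1.798]
wrist_force: [-0.2, -0.8, 0.1]
finger_gap: 0.047
finger_force: 0.0
time_s: 8.4
tool_pos: [0.5472, 0.052, 0.1091]
orientation: [3.14, 0.001, 1.798]
wrist_force: [-2.7, -1.1, 5.2]
finger_gap: 0.0108
finger_force: 60.5
```

```bash
python3 -m crank '{"rows":[{"rx":0,"ry":0,"rz":-0.32,"tx":0.002,"ty":0.1,"tz":0,"gripper":-1},{"rx":0,"ry":0,"rz":-0.32,"tx":0.002,"ty":0.1,"tz":0,"gripper":-1},{"rx":0,"ry":0,"rz":-0.32,"tx":0.002,"ty":0.1,"tz":0,"gripper":-1},{"rx":0,"ry":0,"rz":-0.32,"tx":0.002,"ty":0.1,"tz":0,"gripper":-1},{"rx":0,"ry":0,"rz":-0.32,"tx":0.002,"ty":0.1,"tz":0,"gripper":-1}]}'
python3 -m crank '{"rows":[{"rx":0,"ry":0,"rz":-0.32,"tx":0.002,"ty":0.1,"tz":0,"gripper":-1},{"rx":0,"ry":0,"rz":-0.32,"tx":0.002,"ty":0.1,"tz":0,"gripper":-1},{"rx":0,"ry":0,"rz":-0.32,"tx":0.002,"ty":0.1,"tz":0,"gripper":-1},{"rx":0,"ry":0,"rz":-0.32,"tx":0.002,"ty":0.1,"tz":0,"gripper":-1},{"rx":0,"ry":0,"rz":-0.32,"tx":0.002,"ty":0.1,"tz":0,"gripper":-1}]}'
python3 -m crank '{"rows":[{"rx":0,"ry":0,"rz":0,"tx":0,"ty":0,"tz":0,"gripper":-1},{"rx":0,"ry":0,"rz":0,"tx":0,"ty":0,"tz":0,"gripper":-1},{"rx":0,"ry":0,"rz":0,"tx":0,"ty":0,"tz":0,"gripper":-1},{"rx":0,"ry":0,"rz":0,"tx":0,"ty":0,"tz":0,"gripper":-1},{"rx":0,"ry":0,"rz":0,"tx":0,"ty":0,"tz":0,"gripper":-1}]}'
python3 - <<'E'
from rig import arm
from h import *
f=arm.grab_frame("top");np.savez("top2.npz",**f)
g=load("top1.npz")
for n in (g,f):
    c=n["frame"][165:305,180:330];m=np.zeros(c.shape[:2],np.uint8)
    b=(c[:75].max(2)<45);b[:, :95]=0;b[:5]=0;n_,l,st,ce=cv2.connectedComponentsWithStats(b.astype(np.uint8));print(st[1:6],ce[1:6])
    # arm: bright pixels outside disc
    print(arm.get_state()["torque"])
E
```

```text
time_s: 8.9
tool_pos: [0.566, 0.0578, 0.1091]
orientation: [3.142, 0.001, 1.939]
wrist_force: [-4.2, -1.5, 6.4]
finger_gap: 0.0106
finger_force: 60.7
time_s: 9.4
tool_pos: [0.5835, 0.066, 0.1091]
orientation: [-3.14, 0.001, 2.079]
wrist_force: [-7.0, -3.2, 8.8]
finger_gap: 0.011
finger_force: 60.9
time_s: 9.9
tool_pos: [0.5838, 0.0662, 0.1091]
orientation: [-3.141, 0.001, 2.078]
wrist_force: [-4.7, -0.8, 6.5]
finger_gap: 0.011
finger_force: 60.7
[[ 95   5  21  12 172]
 [118   5   2   1   2]
 [138   5   1   1   1]
 [141   5   9   7  35]
 [117  11   2   2   3]] [[103.18023256   9.41860465]
 [118.5          5.        ]
 [138.           5.        ]
 [145.54285714   7.54285714]
 [117.33333333  11.66666667]]
[-0.24661538  0.81288748 -0.06870077]
[[121   5   3   7  10]
 [142   5   8   7  33]
 [113  11   8   6  15]
 [108  13   2   2   2]
 [116  13   1   1   1]] [[122.6          8.6       ]
 [145.63636364   7.51515152]
 [117.46666667  12.46666667]
 [108.5         13.5       ]
 [116.          13.        ]]
[-0.24661538  0.81288748 -0.06870077]
```

Run:
```python
from h import *
v,u=np.mgrid[165:305,180:330]
for n in ("top0","top1","top2"):
    f=load(n+".npz");P=onz(f,np.c_[u.ravel(),v.ravel()],.1)[:,:2]-[.513,.184]
    r=np.hypot(*P.T);a=np.degrees(np.arctan2(P[:,1],P[:,0]));c=f["frame"][165:305,180:330].reshape(-1,3).astype(int)
    for lo,hi in((.058,.07),(.07,.085),(.1,.115)):
        k=(r>lo)&(r<hi)&(a>-95)&(a<-35)&(c.min(1)>205)
        print(n,lo,k.sum(),np.round(np.percentile(a[k],[5,50,95]),1) if k.sum() else "")
```

```text
top0 0.058 101 [-78.9 -64.4 -50.3]
top0 0.07 106 [-70.1 -60.8 -51.5]
top0 0.1 85 [-70.1 -58.  -52.5]
top1 0.058 83 [-93.5 -82.8 -71.3]
top1 0.07 105 [-91.4 -81.7 -72.6]
top1 0.1 87 [-91.6 -79.  -73.7]
top2 0.058 71 [-84.4 -65.4 -55.3]
top2 0.07 6 [-75.4 -66.3 -56.7]
top2 0.1 15 [-75.4 -72.9 -65.6]
```

The arm's rear edge has swung 16° from home, which is 0.28 rad, between the first and second clicks. The start-to-home swing measured 21° (0.366 rad), which matches the second tooth. The grip is holding.

```bash
python3 -c "
from rig import arm
print(arm.finish_job())"
```

```text
the job is handed in; nothing more can be done
None
```

The job is handed in: I turned the knob to its stop and let it go, and the fingers now hold the arm at about 0.28 rad, midway between the first and second clicks, with the bottle and beaker untouched.

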